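Load the vial basket and latch the incubator hatch

ROBOT

A 7-joint arm with a two-finger parallel gripper is mounted at the origin on the work surface. World frame = base frame: x ahead of the robot, y to its left, z up, the work surface at z = 0. Lengths are in m, angles in rad, forces in N, time in s.
With the tool pointing down it reaches from about 0.4 to 0.85 m from the base axis. Payload 10.4 kg.
Tool frame: the origin (TCP) lies at the centre of the arm's flange, where the gripper is bolted on; the fingertips stand 182 mm ahead of it and the grasp point (between the pads) lies r.grasp_offset ahead of it (r.grasp_offset is the distance from the TCP to the grasp point, in m); z points along the fingers, y is the line along which they close (so a half turn about z gives the same grasp; the last joint's range is limited). The gripper opens to 87 mm and grips with 3 to 60 N. Pads are 19 mm wide; open, the fingers measure 117 mm over their backs; the gripper's body (75 mm by 190 mm) begins 51 mm behind the grasp point.
Start: joints at [-1.203, 0.332, -0.065, 1.46, 0.022, 1.35, -0.088], TCP at [0.238, 0.578, 0.405] pointing down, gripper open.
Joint ranges: [-2.6, 2.6], [-0.5, 2.12], [-1.47, 1.34], [0.16, 2.42], [-1.27, 4.41], [0.06, 2.06], [-2.6, 2.6]. Speed limits (rad/s): [2.22, 2.22, 2.79, 2.79, 3.14, 3.14, 3.14].

INTERFACE

Orientations are given as a unit quaternion [x, y, z, w].
In Python, from bench import status, vision, job, spotter, r gives the robot as it stands. The module is installed in compiled form; this text tells all that it offers.
- The arm moves only by the tool play_rows, never from a script. Its argument "series" is a list of rows, each a list of 6 numbers: the shift along the tool's x, y, z each as a share of 150 mm, from -1 to 1, then the turn, a rotation vector about the tool's x, y, z each as a share of 30 degrees, from -1 to 1. In form: [[x, y, z, ax, ay, az], ...]. A call has 1 to 5 rows; each row is the pose to reach, as a shift and turn from the pose commanded when the call began, along the tool's axes at that moment; what a row does not reach only later rows make up. A row lasts 1/10 s, in which the tool goes at most 50 mm and 8.59 degrees, less where a joint would pass 70% of its speed; a pose out of reach is approached as far as the arm can. A call with a number of a shift or a turn outside -1 to 1 is refused whole. A call with a gripper value outside its range is refused whole. "fingers" is the opening, from -1 (shut) to 1 (fully open), set as the call begins (left out, the last holds). The fingers move at their own pace and stop on an object; "squeeze" is the grip in N (left out, the last holds). Time passes only in rows, so rows that repeat a pose let the fingers close. It gives the time, the measured TCP pose, the force, the opening and the grip force at its end, in the units of the state.
- status.read_state(): the state, without advancing time (a new reading comes with each control period).
- vision.camera(name): name is "scene" or "top" or "wrist"; returns the picture (384x512x3 uint8, blue, green, red); there is no depth.
- vision.calibration(name): a dict with "fx", "fy", "cx", "cy" (pixels), "rvec" (rotation vector, rad) and "tvec" (3), from world to camera coordinates, as OpenCV has them; the wrist camera has in their place "T_tool_cam" (4x4, takes a point from camera to tool coordinates, whose origin is the TCP and whose axes are the flange's). Camera axes: x right, y down, z forward; pixel columns grow to the right and rows downward; lengths in m; the calibration is good to about 2 mm. The wrist camera is an equidistant fisheye: a pixel r from the principal point sees the ray r / f radians off the axis. A picture is of the moment at which its call begins: read the wrist's pose just before it. calibration takes no time and is no camera call.
- job.close_job(): hands the job in; it is judged then, once.
Trained networks look in the newest picture that a camera, given by its name, has taken for a name from the list of things; names that differ only in an ending like _2 or _b are one class to them, and where a whole thing is asked for, a point or a joint stands for the part that bears it (a point fixed in the world has none). Each returns a list of dicts, best first, with "conf" (0 to 1); they miss things now and then, are a little off and sometimes report something else, mostly with a low value. They report only what shows in the picture. A call takes as long as a camera call.
- spotter.boxes_of(camera, name): "point" ([x, y, z] in m, in world coordinates, good to about 4 mm: the middle of the surface that is visible of it).
- spotter.regions_of(camera, name): "pixels" (384x512 bool, what is visible of it).
The state is a dict: "time": time; "joint_positions": joint angles; "joint_vel": joint speeds; "joint_torque": joint torques, N m; "ee_pos": TCP position; "eef_rot": TCP orientation; "ft_force": force on the tool from outside, world axes, zero at the start; "torque": the same for the moment, N m; "width": finger opening in m; "grip_force": force on a finger pad.
Only numpy, scipy, OpenCV 4.12 (cv2) and the standard library are available. Lean on these libraries where they do the work, as an engineer would, in place of code of your own. Each camera call takes 0.05 s, during which the arm holds its last target. There are 200 camera calls.

TASK

Take the steel vial basket off its hook, lifting it over the upturned tip, and set it down gently and upright on the floor of the open incubator chamber. Then swing the hatch shut and only after that turn its wing knob clockwise as far as it goes, so that the tongue below swings behind the frame edge and the hatch is latched. Leave the beaker, the bottle and the jar where they stand, and let go of everything.

Things in the scene. Friction and masses are not known exactly. Their poses are not given: they have to be found in the camera images.
- incubator: White bench incubator, grey deck, fixed, 240 x 240 x 150 mm high. Origin: centre of its underside on the bench; x, y along its sides, z up; yaw within 0.2 rad of the world's. Its 6 thick deck (top z = 150) has a 150 x 150 opening centred on the origin, a steel-walled chamber below. The tongue goes under the opening's -y edge (y = -75); free room there from z = 115 up to the deck.
- chamber_floor (a point): Centre of the chamber floor, 12 mm above the incubator's underside, 138 below the deck's top; floor 150 x 150 clear between walls. Axes as the incubator.
- hatch (a joint): Hatch angle (rad): 0 = shut flat on the deck, pi/2 upright, 2.0 = stop, leaning back; starts at 1.7 to 1.9. White panel hinged on the incubator's +y side, parallel to its x; shutting swings the free edge over to -y. Stiff hinge (0.55 N m friction): it stays at any angle, so push it all the way down (about 4 N at 140 mm from the hinge).
- hatch_hinge (a point): Middle of the hinge line: 90 mm in +y from the incubator's centre, 150 high, at the underside of the shut hatch. Axes turn with the hatch (the incubator's when shut): panel from y = 0 to -180, x = -95 to 95, z = 0 (underside) to 10 (outer face).
- latch (a joint): Wing knob angle (rad): 0 = unlatched, wing parallel to the hinge, tongue to the incubator's +x; grows clockwise seen from above, to the stop at 1.5 (tongue to -y, under the deck edge). Starts at 0 to 0.2. Friction 0.08 N m, stays where left. Turned out too early, the tongue meets the deck and the hatch cannot shut; shut, it passes 3 mm below the deck.
- wing_knob (a point): Centre of the black wing knob's top, on its axis: 34 mm above the hatch's underside, 151 from the hinge, mid-width. Wing: bar 64 long, 10 thick, 12 to 34 above the hatch's underside, centred on the axis; below it a hub 28 across on the hatch's outer face. x runs along the wing to the end with a small steel dot, above the tongue; z out of the hatch.
- tongue_end (a point): Point near the end of the steel cam tongue under the hatch, 27 mm from the knob axis (tongue reaches 30); tongue 10 wide, 6 thick, centred 12 below the hatch's underside. It turns with the knob.
- stand: Hook stand, fixed: grey base plate, steel post 88 mm from the origin at its -y side, and a flat strip hook, 12 wide, 6 thick, level, reaching from the post to the stand's +y. Origin on the bench under the hook's seat, z up; yaw within 0.35 rad of the world's. Seat (strip's top) at z = 215; the end, at y = 14 to 18, is turned up to z = 239.
- hook_seat (a point): Middle of the hook's seat, where the basket's bail bar rests, 215 mm above the bench; the upturned tip rises 24 above it. Axes as the stand.
- basket: Steel basket with vials fixed in it, 100 x 100 mm, walls 36 high, 0.18 to 0.35 kg. Origin: centre of underside. Stiff bail: posts at x = +-47, bar 8 x 8 along x over the middle, z = 82 to 90. Hangs by the bar across the hook; bar along the stand's x within 0.04 rad. 46 free between rim and bar: lift 28 to 38, then move 75 or more along the stand's +y before lifting further.
- basket_tab (a point): Centre of the top of the basket's upright black grip tab, 116 mm above the basket's underside, on the middle of the bail bar. Tab 24 (x) x 10 (y), 26 tall (z = 90 to 116 of the basket). Axes as the basket. Grip it from above across x or y.
- beaker: Glass beaker, 54 mm across, 70 high, loose on the bench; leave alone. Origin: centre of underside.
- bottle: Amber bottle, 48 mm across, 120 high, loose; leave alone. Origin: centre of underside.
- jar: White jar, 60 mm across, 70 high, loose; leave alone. Origin: centre of underside.

How it is judged:
On the way, in this order (a step that is already met when the one before it is completed fails the run):
1. the basket is off the hook and clear of it (horizontal distance between basket_tab and hook_seat above 0.07 m and height (world z) of basket above 0.12 m and contact force between basket and stand below 0.1 N), for 0.1 s.
2. the basket stands upright on the chamber floor, released, hatch not yet shut (x of basket in the frame of incubator between -0.05 and 0.05 m and y of basket in the frame of incubator between -0.05 and 0.05 m and z of basket in the frame of incubator below 0.02 m and angle between basket's own z axis and vertical below 0.12 rad and contact force between the fingers and basket below 0.1 N and linear speed of basket below 0.03 m/s and value of joint hatch above 0.3 rad), for 0.2 s.
3. the hatch is shut, its knob still unlatched (value of joint hatch below 0.02 rad and value of joint latch below 0.5 rad), for 0.1 s.
4. the wing knob is turned to its stop and the tongue is behind the frame edge (value of joint hatch below 0.02 rad and value of joint latch above 1.3 rad and y of tongue_end in the frame of incubator below -0.08 m and z of tongue_end in the frame of incubator below 0.144 m), for 0.2 s.
At the end, for the whole second after the job is handed in: The basket stands upright (within 0.12 rad) and at rest on the chamber floor; the hatch is shut (within 0.02 rad); the knob is turned past 1.3 rad clockwise with the tongue end under the deck beyond the frame edge; the robot touches nothing (all of step 4 and x of basket in the frame of incubator between -0.05 and 0.05 m and y of basket in the frame of incubator between -0.05 and 0.05 m and z of basket in the frame of incubator below 0.02 m and angle between basket's own z axis and vertical below 0.12 rad and linear speed of basket below 0.02 m/s).
It fails at once if the beaker is pushed aside (30 mm) or tipped over (distance of beaker from where it was at the start of the episode above 0.03 m or angle between beaker's own z axis and vertical above 0.5 rad).
It fails at once if the bottle is pushed aside (30 mm) or tipped over (distance of bottle from where it was at the start of the episode above 0.03 m or angle between bottle's own z axis and vertical above 0.5 rad).
It fails at once if the jar is pushed aside (30 mm) or tipped over (distance of jar from where it was at the start of the episode above 0.03 m or angle between jar's own z axis and vertical above 0.5 rad).
It fails at once if the basket is tipped far over (vials would fall out) (angle between basket's own z axis and vertical above 0.8 rad).
It fails at once if the basket is dropped into the chamber (x of basket in the frame of incubator between -0.09 and 0.09 m and y of basket in the frame of incubator between -0.09 and 0.09 m and z of basket in the frame of incubator below 0.13 m and linear speed of basket above 0.7 m/s).
It also fails if it takes over 72 s, if anything falls off the work surface, if the arm or the gripper's body presses on something with over 40 N, if the wrist force passes 120 N, or if a joint passes its speed limit or range.

## Working session

There is one attempt and no reset: what is moved stays moved. The work goes in short steps, Python scripts to look and compute and a tool call to move; the robot and the scene stay as the last step left them, time stands still between calls to the robot, and variables do not carry over. Pictures are saved under pics/ and viewed, at most 10 in all, crops included, and the job is handed in when it is done.

Besides the shell and the picture viewer there is one more tool, called after "Call:" as name(argument=value, ...) on one line, values as JSON. play_rows: Moves the arm, as the interface text tells. Shift numbers are shares of 150 mm and turn numbers shares of 30 degrees, none past 1 either way. Its arguments: {"type":"object","properties":{"series":{"type":"array","items":{"type":"array","items":{"type":"number"}}},"fingers":{"type":"number"},"squeeze":{"type":"number"}},"required":["series"]}

```bash
mkdir -p pics; ls; python3 - <<'E'
from bench import status, vision, spotter, r
import cv2, numpy as np
print(status.read_state(), r.grasp_offset)
for c in ["scene","top"]:
    im=vision.camera(c); cv2.imwrite(f"pics/{c}0.png",im)
    print(c,vision.calibration(c))
    for n in ["incubator","chamber_floor","hatch","latch","wing_knob","tongue_end","stand","basket","basket_tab","beaker","bottle","jar"]:
        try: print(c,n,[(np.round(d["point"],3).tolist(),round(d["conf"],2)) for d in spotter.boxes_of(c,n)][:2])
        except Exception as e: print(n,e)
a=cv2.imread("pics/scene0.png");b=cv2.imread("pics/top0.png")
E
```

```text
pics
{'time': 0.0, 'joint_positions': array([-1.20257831,  0.33285144, -0.06471958,  1.46096512,  0.0215955 ,
        1.3499068 , -0.08853855]), 'joint_vel': array([-1.54514210e-03, -7.33578831e-04, -5.54063934e-04, -1.94208543e-04,
        2.61191713e-04,  8.17290935e-05, -2.79905649e-03]), 'joint_torque': array([ 4.41113152e-04, -6.23258042e+01,  2.50421476e-02, -3.89892912e+01,
       -6.13389490e-02,  4.00996150e-02,  1.46966618e-04]), 'ee_pos': array([0.23802149, 0.57775033, 0.4039552 ]), 'eef_rot': array([ 1.94167497e-01,  9.80968128e-01, -7.08992779e-04, -1.10928024e-04]), 'ft_force': array([ 0.56225444, -0.75025198, -0.7266614 ]), 'torque': array([-0.01510506,  0.02557123,  0.00625917]), 'grip_force': 0.0, 'width': 0.08668036156949815} 0.1635
scene {'fx': 398.5660887724976, 'fy': 398.5660887724976, 'cx': 258.28033988020013, 'cy': 195.4319139016469, 'rvec': array([ 0.95599478,  2.4238342 , -1.1420749 ]), 'tvec': array([ 0.42838077, -0.19047324,  1.52453626])}
scene incubator []
scene chamber_floor [([0.574, 0.198, 0.131], 0.6)]
scene hatch [([0.562, 0.221, 0.263], 0.92), ([0.5
[... 676 characters left out ...]
y([0.06223251, 0.62122394, 1.27974311])}
top incubator [([0.532, 0.123, 0.149], 0.57)]
top chamber_floor [([0.531, 0.122, 0.151], 0.92)]
top hatch [([0.537, 0.213, 0.28], 0.95), ([0.562, -0.268, 0.164], 0.38)]
top latch [([0.547, 0.246, 0.295], 0.59)]
top wing_knob [([0.543, 0.248, 0.293], 0.49)]
top tongue_end [([0.539, 0.243, 0.293], 0.57)]
top stand [([0.537, -0.249, 0.012], 0.71)]
top basket [([0.558, -0.266, 0.165], 0.56), ([0.532, 0.124, 0.156], 0.55)]
top basket_tab [([0.564, -0.266, 0.163], 0.69), ([0.724, -0.28, 0.032], 0.62)]
top beaker [([0.725, -0.279, 0.033], 0.71), ([0.541, -0.249, 0.015], 0.45)]
top bottle [([0.724, -0.117, 0.08], 0.56)]
top jar [([0.619, 0.395, 0.071], 0.64)]
```

```bash
python3 - <<'E'
import cv2
for c in ["scene","top"]:
    cv2.imwrite(f"pics/{c}0b.png",cv2.resize(cv2.imread(f"pics/{c}0.png"),(800,600),interpolation=cv2.INTER_CUBIC))
E
```

```text
(no output)
```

View pics/scene0b.png

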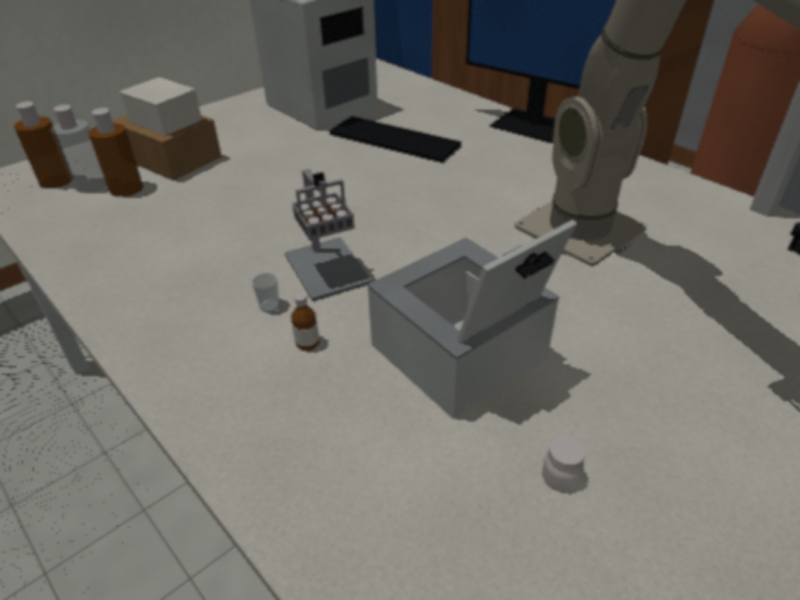

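View pics/top0b.png

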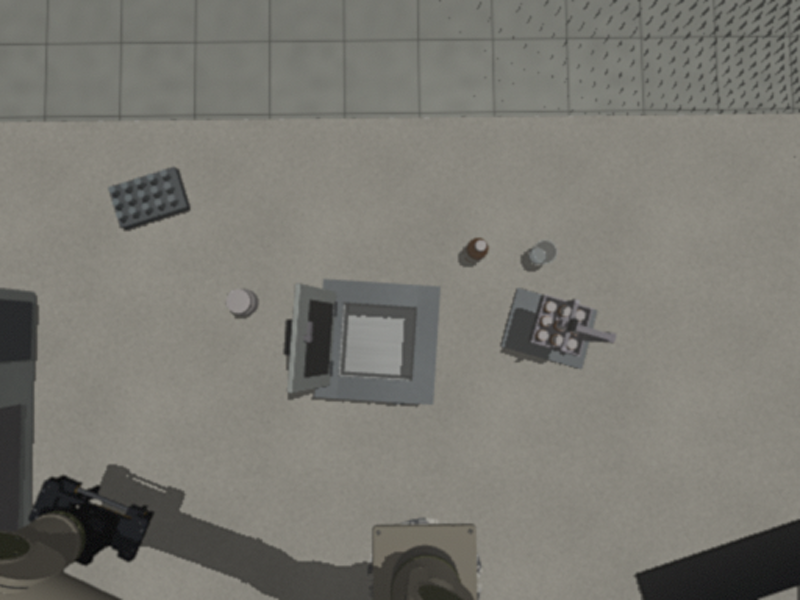

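The scene view shows the hatch leaning back, with the knob at (535,262), and the basket on its hook at (323,205). The top view shows deck corners at (441,287) and (434,405), opening corners at (417,307) and (411,381), the basket tab at about (570,325) and the base plate rotated about -0.2 rad. The beaker, bottle and jar are clear of the path.

```bash
cat > h.py <<'E'
from bench import status, vision, spotter, r
import cv2, numpy as np
from scipy.spatial.transform import Rotation as R
def tool():
    s=status.read_state(); return s,np.array(s["ee_pos"]),R.from_quat(s["eef_rot"])
def back(c,px,z):
    k=vision.calibration(c); K=np.array([[k["fx"],0,k["cx"]],[0,k["fy"],k["cy"]],[0,0,1]])
    Rm=cv2.Rodrigues(k["rvec"])[0]; C=-Rm.T@k["tvec"]
    d=(Rm.T@np.linalg.inv(K)@np.c_[px,np.ones(len(px))].T).T
    return C+d*((z-C[2])/d[:,2])[:,None]
def wback(T_w_tool,px,z):
    k=vision.calibration("wrist"); T=T_w_tool@np.array(k["T_tool_cam"])
    u=(np.array(px,float)-[k["cx"],k["cy"]])/k["fx"]; a=np.linalg.norm(u,axis=1)
    d=np.c_[u/np.maximum(a,1e-9)[:,None]*np.sin(a)[:,None],np.cos(a)]@T[:3,:3].T
    return T[:3,3]+d*((z-T[2,3])/d[:,2])[:,None]
def Tw():
    s,p,q=tool(); T=np.eye(4);T[:3,:3]=q.as_matrix();T[:3,3]=p; return T
def go(pos,yaw):
    """shares to reach TCP pos with tool z down and tool y at world angle yaw (mod pi)"""
    s,p,q=tool(); M=q.as_matrix(); cur=np.arctan2(M[1,1],M[0,1])
    yaw=cur+(yaw-cur+np.pi/2)%np.pi-np.pi/2
    y=np.array([np.cos(yaw),np.sin(yaw),0]);z=np.array([0,0,-1.]);x=np.cross(y,z)
    G=R.from_matrix(np.c_[x,y,z]); d=q.inv().apply(np.array(pos)-p); w=(q.inv()*G).as_rotvec()
    print("shift",np.round(d/.15,3),"turn",np.round(w/np.radians(30),3),"now",np.round(p,4),"yaw",round(cur,3),"q7",round(s["joint_positions"][6],2),"t",round(s["time"],1))
def fit(loc,w):
    loc=np.array(loc,float);w=np.array(w)[:,:2];a=loc-loc.mean(0);b=w-w.mean(0)
    th=np.arctan2((a[:,0]*b[:,1]-a[:,1]*b[:,0]).sum(),(a*b).sum());c,s_=np.cos(th),np.sin(th);Rm=np.array([[c,-s_],[s_,c]])
    o=w.mean(0)-Rm@loc.mean(0); return o,th,np.linalg.norm(w-(loc@Rm.T+o),axis=1)
E
python3 - <<'E'
from h import *
g=cv2.cvtColor(cv2.imread("pics/top0.png"),cv2.COLOR_BGR2GRAY)
px=np.array([[441,287],[434,405],[417,307],[411,381]],np.float32)/1.5625
px2=cv2.cornerSubPix(g,px.reshape(-1,1,2).copy(),(4,4),(-1,-1),(3,50,.01)).reshape(-1,2)
print(px,px2)
for q in (px,px2): print(fit([[.12,-.12],[-.12,-.12],[.075,-.075],[-.075,-.075]],back("top",q,.15)))
pl=np.array([[515,290],[597,308],[583,367],[502,352]],np.float32)/1.5625
print(back("top",pl,.01))
go([.36,.45,.58],-.2)
E
```

```text
[[282.24 183.68]
 [277.76 259.2 ]
 [266.88 196.48]
 [263.04 243.84]] [[281.31662 182.83458]
 [276.48303 258.5779 ]
 [266.1451  195.93565]
 [263.1922  243.02345]]
(array([0.52616987, 0.09398469]), np.float64(-0.08010061297941519), array([0.00097694, 0.00212393, 0.00043357, 0.00241726]))
(array([0.52823574, 0.0961743 ]), np.float64(-0.07812665382964357), array([0.00035635, 0.00011625, 0.00041417, 0.00066578]))
[[ 0.63714529 -0.21585696  0.01      ]
 [ 0.5939985  -0.40186714  0.01      ]
 [ 0.46056414 -0.36605561  0.01      ]
 [ 0.49641575 -0.18318106  0.01      ]]
shift [-1.076 -0.479 -1.168] turn [ 0.    -0.     2.636] now [0.2381 0.5779 0.4048] yaw 1.18 q7 -0.09 t 1.3
```

Call:
play_rows(series=[[0,0,-0.33,0,0,0],[0,0,-0.67,0,0,0],[0,0,-1,0,0,0],[0,0,-1,0,0,0]])

```text
time: 1.7
ee_pos: [0.2379, 0.5774, 0.5628]
eef_rot: [0.194, 0.981, 0.006, 0.001]
ft_force: [0.3, 0.7, -0.7]
width: 0.0866
grip_force: 0.0
```

```bash
cat >> h.py <<'E'
def chain(wps):
    """wps: list of (pos,yaw); prints each leg's shares assuming each is reached"""
    s,p,q=tool()
    for pos,yaw in wps:
        M=q.as_matrix();cur=np.arctan2(M[1,1],M[0,1]);yw=cur+(yaw-cur+np.pi/2)%np.pi-np.pi/2
        y=np.array([np.cos(yw),np.sin(yw),0]);z=np.array([0,0,-1.]);G=R.from_matrix(np.c_[np.cross(y,z),y,z])
        d=q.inv().apply(np.array(pos)-p); print(np.round(d/.15,3),np.round((q.inv()*G).as_rotvec()/np.radians(30),3))
        p,q=np.array(pos),G
E
python3 - <<'E'
from h import *
chain([([.37,.50,.562],.75),([.49,.42,.562],.35),([.53,.29,.562],0),([.55,.15,.562],-.12),([.56,.01,.562],-.22),([.56,-.13,.54],-.22),([.55,-.22,.5],-.22)])
E
```

```text
[-1.011 -0.142  0.003] [ 0.021 -0.006  0.821]
[-0.936  0.222  0.   ] [0.    0.    0.764]
[-0.906 -0.047  0.   ] [0.    0.    0.668]
[-0.933  0.133  0.   ] [0.    0.    0.229]
[-0.919  0.178  0.   ] [0.    0.    0.191]
[-0.911  0.204  0.147] [ 0.  0. -0.]
[-0.6    0.066  0.267] [0. 0. 0.]
```

Call:
play_rows(series=[[-0.33,-0.05,0,0.02,0,0.28],[-0.66,-0.1,0,0.02,0,0.56],[-1,-0.14,0,0.02,0,0.82],[-1,-0.14,0,0.02,0,0.82],[-1,-0.14,0,0.02,0,0.82]])

```text
time: 2.2
ee_pos: [0.3699, 0.5005, 0.5547]
eef_rot: [0.4, 0.917, -0.005, -0.001]
ft_force: [-0.1, 0.3, 0.0]
width: 0.0869
grip_force: 0.0
```

Call:
play_rows(series=[[-0.32,0.07,0,0,0,0.26],[-0.63,0.14,0,0,0,0.52],[-0.94,0.22,0,0,0,0.76],[-0.94,0.22,0,0,0,0.76],[-0.94,0.22,0,0,0,0.76]])

```text
time: 2.7
ee_pos: [0.4889, 0.4213, 0.5544]
eef_rot: [0.572, 0.821, -0.005, -0.0]
ft_force: [-0.2, 1.6, 0.4]
width: 0.087
grip_force: 0.0
```

Call:
play_rows(series=[[-0.31,-0.02,0,0,0,0.23],[-0.61,-0.04,0,0,0,0.46],[-0.91,-0.05,0,0,0,0.67],[-0.91,-0.05,0,0,0,0.67],[-0.91,-0.05,0,0,0,0.67]])

```text
time: 3.2
ee_pos: [0.5282, 0.2911, 0.556]
eef_rot: [0.705, 0.709, -0.005, 0.0]
ft_force: [-0.4, 1.7, 0.3]
width: 0.0871
grip_force: 0.0
```

Call:
play_rows(series=[[-0.31,0.05,0,0,0,0.08],[-0.62,0.1,0,0,0,0.16],[-0.93,0.13,0,0,0,0.23],[-0.93,0.13,0,0,0,0.23]])

```text
time: 3.6
ee_pos: [0.5492, 0.1462, 0.5576]
eef_rot: [0.749, 0.662, -0.005, 0.002]
ft_force: [0.9, 0.1, 1.4]
width: 0.087
grip_force: 0.0
```

```bash
python3 - <<'E'
from h import *
chain([([.56,.01,.562],-.22),([.56,-.13,.54],-.22),([.55,-.22,.5],-.22)])
T=Tw();np.save("T1.npy",T);im=vision.camera("wrist");cv2.imwrite("pics/w1.png",im);cv2.imwrite("pics/w1b.png",cv2.resize(im,(800,600),interpolation=cv2.INTER_CUBIC))
print(vision.calibration("wrist"))
E
```

```text
[-0.893  0.184 -0.021] [-0.005  0.019  0.184]
[-0.911  0.204  0.147] [ 0.  0. -0.]
[-0.6    0.066  0.267] [0. 0. 0.]
{'fx': 297.3186396354542, 'fy': 297.3186396354542, 'cx': 251.28835083731084, 'cy': 196.19216177443923, 'T_tool_cam': array([[ 7.20264424e-04, -9.64860436e-01, -2.62761908e-01,
         7.29866594e-02],
       [ 9.99999729e-01,  6.54714860e-04,  3.37019030e-04,
        -4.09713208e-05],
       [-1.53142203e-04, -2.62762079e-01,  9.64860646e-01,
         2.07743551e-02],
       [ 0.00000000e+00,  0.00000000e+00,  0.00000000e+00,
         1.00000000e+00]])}
```

View pics/w1b.png

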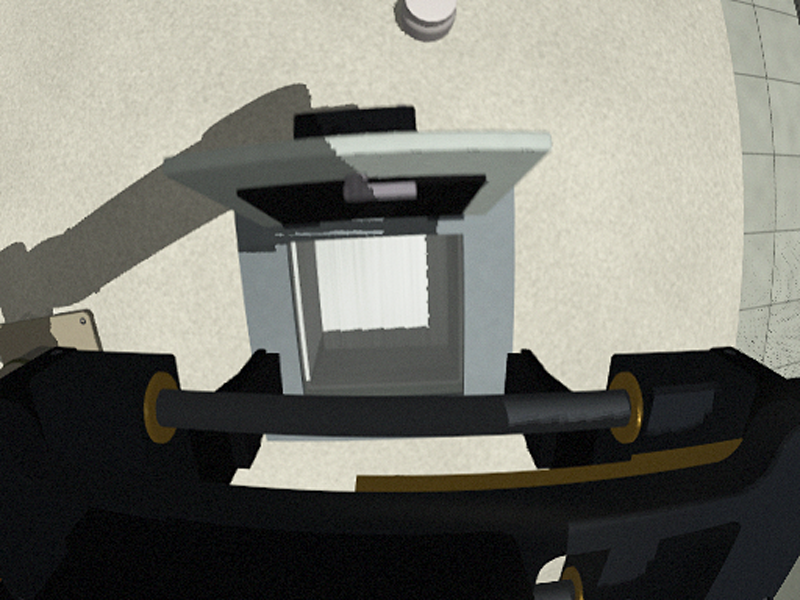

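The wrist view shows the opening's corners at about (464,234) and (288,237), the tongue pointing right at (380,188), and the wing behind the hatch at (355,122).

Call:
play_rows(series=[[-0.3,0.06,0,0,0.02,0.06],[-0.6,0.12,0,0,0.02,0.12],[-0.89,0.18,0,0,0.02,0.18],[-0.89,0.18,0,0,0.02,0.18]])

```text
time: 4.05
ee_pos: [0.56, 0.0115, 0.5582]
eef_rot: [0.78, 0.626, -0.001, -0.001]
ft_force: [0.3, 0.3, 0.9]
width: 0.0869
grip_force: 0.0
```

Call:
play_rows(series=[[-0.31,0.07,0.05,0,0,0],[-0.61,0.14,0.1,0,0,0],[-0.91,0.2,0.15,0,0,0],[-0.91,0.2,0.15,0,0,0]])

```text
time: 4.45
ee_pos: [0.56, -0.1281, 0.534]
eef_rot: [0.779, 0.627, -0.002, -0.002]
ft_force: [-0.9, 0.3, 0.5]
width: 0.087
grip_force: 0.0
```

Call:
play_rows(series=[[-0.3,0.03,0.13,0,0,0],[-0.6,0.07,0.27,0,0,0],[-0.6,0.07,0.27,0,0,0],[-0.6,0.07,0.27,0,0,0]])

```text
time: 4.85
ee_pos: [0.5527, -0.2127, 0.4935]
eef_rot: [0.777, 0.629, -0.001, -0.003]
ft_force: [0.9, 0.6, 0.4]
width: 0.0869
grip_force: 0.0
```

```bash
python3 - <<'E'
from h import *
T1=np.load("T1.npy")
q=wback(T1,np.array([[464,234],[288,237],[464,393]])/1.5625,.15);print(q,fit([[.075,.075],[-.075,.075],[.075,-.075]],q))
T=Tw();np.save("T2.npy",T);im=vision.camera("wrist");cv2.imwrite("pics/w2.png",im);cv2.imwrite("pics/w2b.png",cv2.resize(im,(800,600),interpolation=cv2.INTER_CUBIC))
for c in("wrist","top","scene"):
  if c!="wrist": vision.camera(c)
  print(c,[(np.round(d["point"],3).tolist(),round(d["conf"],2)) for d in spotter.boxes_of(c,"basket_tab")][:2])
go([.56,-.265,.45],-.22)
E
```

```text
[[0.61061593 0.16572399 0.15      ]
 [0.46270176 0.18191905 0.15      ]
 [0.59902864 0.01914145 0.15      ]] (array([0.53027787, 0.09963978]), np.float64(-0.09110986961993879), array([0.00213343, 0.00081923, 0.00134659]))
wrist [([0.565, -0.258, 0.16], 0.68)]
top [([0.568, -0.236, 0.155], 0.85), ([0.548, 0.248, 0.297], 0.62)]
scene [([0.559, -0.265, 0.163], 0.69)]
shift [-0.326  0.124  0.297] turn [-0.007 -0.003  0.019] now [ 0.5521 -0.2134  0.4947] yaw -0.21 q7 0.2 t 5.2
```

View pics/w2b.png

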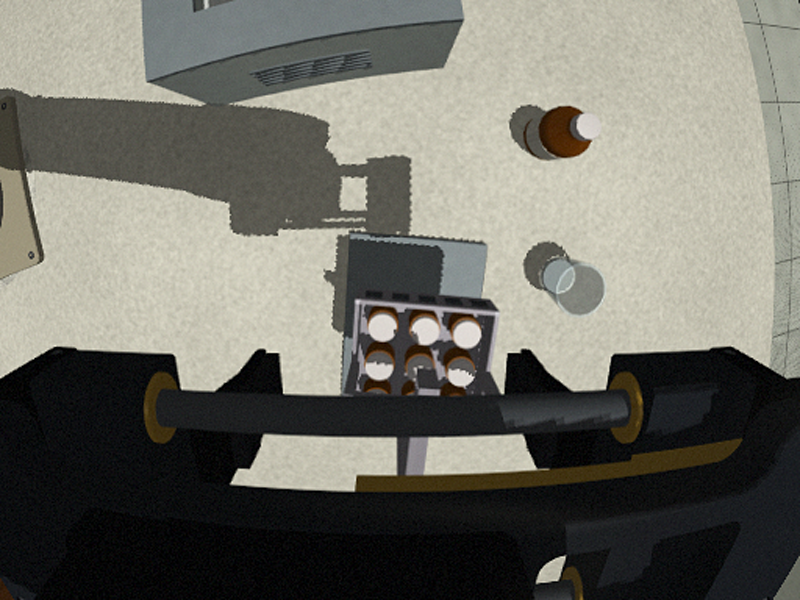

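The basket rim runs from (357,299) to (497,303), but the gripper partly hides the tab near (425,375). I'll move the arm back so the tab is fully in view.

Call:
play_rows(series=[[-0.3,0.0,0,0,0,0],[-0.6,0.0,0,0,0,0],[-0.9,0.0,0,0,0,0],[-0.9,0.0,0,0,0,0],[-0.9,0,0,0,0,0]])

```text
time: 5.65
ee_pos: [0.5228, -0.3475, 0.4943]
eef_rot: [0.779, 0.627, -0.001, -0.002]
ft_force: [0.3, 0.4, 0.1]
width: 0.087
grip_force: 0.0
```

```bash
python3 - <<'E'
from h import *
T=Tw();np.save("T3.npy",T);im=vision.camera("wrist");cv2.imwrite("pics/w3.png",im);cv2.imwrite("pics/w3b.png",cv2.resize(im[100:292,150:406],(800,600),interpolation=cv2.INTER_CUBIC))
print([(np.round(d["point"],3).tolist(),round(d["conf"],2)) for d in spotter.boxes_of("wrist","basket_tab")][:2])
E
```

```text
[([0.561, -0.276, 0.164], 0.82), ([0.535, -0.344, 0.009], 0.21)]
```

View pics/w3b.png

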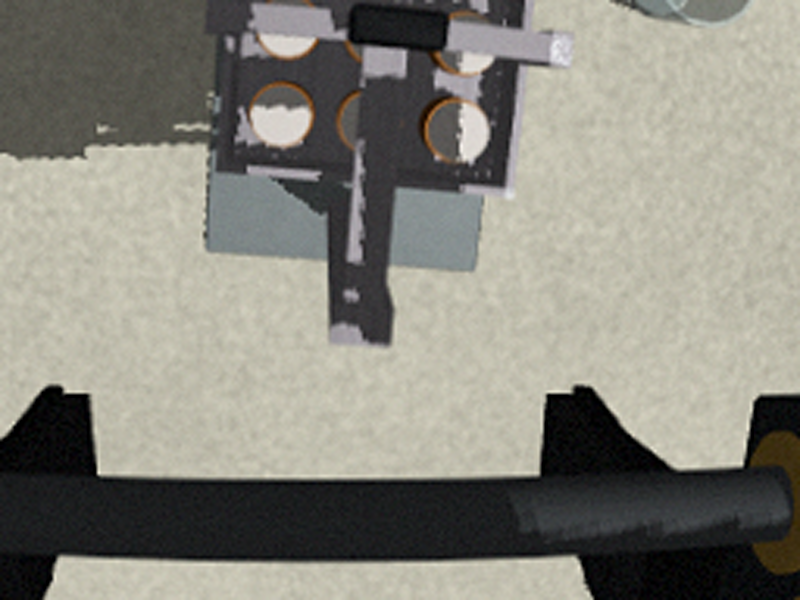

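```bash
python3 - <<'E'
from h import *
T=np.load("T3.npy")
f=lambda l:np.array(l,float)/3.125+[150,100]
print(wback(T,f([[352,8],[447,12],[445,50],[350,45]]),.249).round(4))
print("ctr",wback(T,f([[399,27]]),.249).round(4))
b=wback(T,f([[252,20],[553,48]]),.223);d=b[1]-b[0];print("bar yaw",b.round(4),np.arctan2(d[1],d[0]), np.hypot(*d[:2]))
h=wback(T,f([[362,315],[390,75]]),.215);d=h[1]-h[0];print("hook yaw",np.arctan2(-d[0],d[1]))
p=wback(T,f([[207,250],[475,270]]),.012);d=p[1]-p[0];print("plate",np.arctan2(d[1],d[0]))
t=wback(np.load("T1.npy"),np.array([[344,195],[414,190]])/1.5625,.30);d=t[1]-t[0];print("tongue",d,np.hypot(*d[:2]))
E
```

```text
[[ 0.5477 -0.2667  0.249 ]
 [ 0.5699 -0.2721  0.249 ]
 [ 0.5676 -0.281   0.249 ]
 [ 0.5454 -0.2754  0.249 ]]
ctr [[ 0.5578 -0.2735  0.249 ]]
bar yaw [[ 0.5222 -0.2631  0.223 ]
 [ 0.6005 -0.2864  0.223 ]] -0.2894591008275889 0.08167955003740976
hook yaw -0.3163985301601383
plate -0.28806650789265864
tongue [ 0.03537106 -0.00196933  0.        ] 0.03542584213230412
```

```bash
python3 - <<'E'
from h import *
chain([([.5578,-.2735,.46],-.28),([.5578,-.2735,.4085],-.28)])
E
```

```text
[0.517 0.122 0.229] [-0.008 -0.003  0.133]
[0.    0.    0.343] [0. 0. 0.]
```

Call:
play_rows(series=[[0.26,0.06,0.1,-0.008,-0.003,0.07],[0.52,0.12,0.23,-0.008,-0.003,0.13],[0.52,0.12,0.23,-0.008,-0.003,0.13],[0.52,0.12,0.23,-0.008,-0.003,0.13]])

```text
time: 6.15
ee_pos: [0.5581, -0.2715, 0.4593]
eef_rot: [0.797, 0.603, -0.0, -0.0]
ft_force: [-0.5, 0.6, 0.7]
width: 0.0868
grip_force: 0.0
```

```bash
python3 - <<'E'
from h import *
chain([([.5578,-.2735,.4085],-.28)])
E
```

```text
[-0.013  0.002  0.339] [-0.002 -0.     0.009]
```

Call:
play_rows(series=[[-0.01,0,0.1,0,0,0],[-0.01,0,0.2,0,0,0],[-0.01,0,0.28,0,0,0],[-0.01,0,0.34,0,0,0],[-0.01,0,0.34,0,0,0]])

```text
time: 6.65
ee_pos: [0.5561, -0.276, 0.4071]
eef_rot: [0.799, 0.601, -0.001, -0.001]
ft_force: [0.8, -0.3, -0.1]
width: 0.0869
grip_force: 0.0
```

Call:
play_rows(series=[[0,0,0,0,0,0],[0,0,0,0,0,0],[0,0,0,0,0,0],[0,0,0,0,0,0],[0,0,0,0,0,0]], fingers=-1, squeeze=30)

```text
time: 7.15
ee_pos: [0.5565, -0.2759, 0.4089]
eef_rot: [0.799, 0.601, -0.0, 0.0]
ft_force: [-0.3, -0.3, 0.6]
width: 0.0545
grip_force: 0.0
```

Call:
play_rows(series=[[0,0,0,0,0,0],[0,0,0,0,0,0],[0,0,0,0,0,0],[0,0,0,0,0,0],[0,0,0,0,0,0]])

```text
time: 7.65
ee_pos: [0.5565, -0.276, 0.4088]
eef_rot: [0.799, 0.601, -0.0, 0.0]
ft_force: [0.7, 0.1, -0.2]
width: 0.0235
grip_force: 30.0
```

Call:
play_rows(series=[[0,0,-0.07,0,0,0],[0,0,-0.15,0,0,0],[0,0,-0.22,0,0,0],[0,0,-0.22,0,0,0],[0,0,-0.22,0,0,0]])

```text
time: 8.15
ee_pos: [0.5564, -0.2759, 0.442]
eef_rot: [0.799, 0.601, -0.0, 0.0]
ft_force: [0.1, -0.2, -2.4]
width: 0.0234
grip_force: 30.0
```

```bash
python3 - <<'E'
from h import *
s,p,q=tool();print(p,s["ft_force"],s["width"],s["grip_force"])
im=vision.camera("scene");cv2.imwrite("pics/s4.png",im[90:190,170:270]);cv2.imwrite("pics/s4.png",cv2.resize(im[90:180,160:280],(800,600),interpolation=cv2.INTER_CUBIC))
E
```

```text
[ 0.55644203 -0.27593174  0.44197853] [ 0.1340721  -0.24354436 -2.37438255] 0.023415681677582144 29.95333835016936
```

View pics/s4.png

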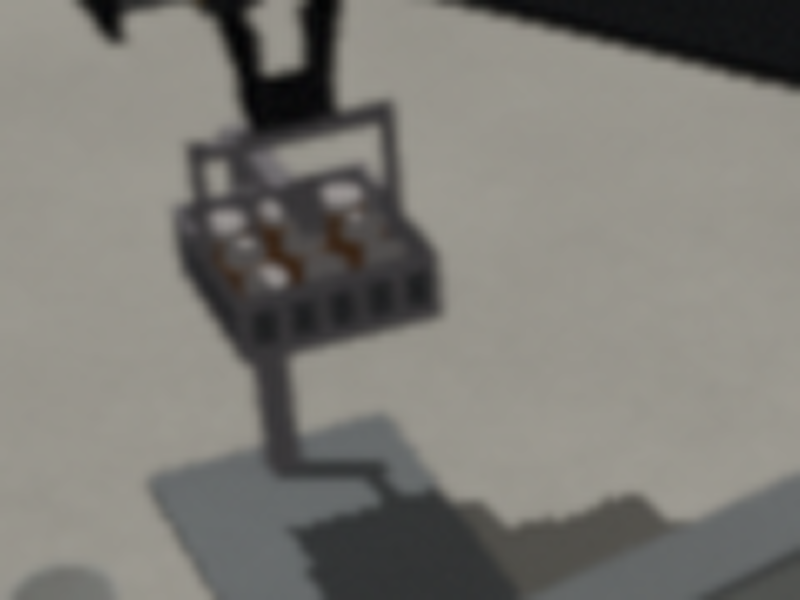

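The basket is lifted level at about 0.24 kg: the gripper holds the tab at (290,100) and the bail bar is clear above the hook at (260,160). Next I'll slide it off along the stand's +y.

Call:
play_rows(series=[[0.15,0,0,0,0,0],[0.3,0,0,0,0,0],[0.45,0,0,0,0,0],[0.6,0,0,0,0,0],[0.75,0,0,0,0,0]])

```text
time: 8.7
ee_pos: [0.5877, -0.1668, 0.441]
eef_rot: [0.799, 0.601, -0.001, -0.0]
ft_force: [0.5, -1.0, -3.3]
width: 0.0238
grip_force: 30.0
```

Call:
play_rows(series=[[0.0,0,-0.15,0,0,0],[0,0,-0.3,0,0,0],[0,0,-0.4,0,0,0],[0,0,-0.4,0,0,0]])

```text
time: 9.1
ee_pos: [0.5878, -0.168, 0.5032]
eef_rot: [0.799, 0.601, 0.0, 0.001]
ft_force: [-0.5, -0.6, -3.0]
width: 0.0238
grip_force: 30.0
```

```bash
python3 - <<'E'
from h import *
o=np.array([.529,.0975]);yaw=-.083
s,p,q=tool();print(p,s["ft_force"],s["width"])
chain([([.56,-.03,.50],-.15),([*o,.50],yaw)])
E
```

```text
[ 0.58777774 -0.16799053  0.50316151] [-0.52973016 -0.64596409 -3.00335214] 0.0238058254184088
[ 0.833 -0.433  0.02 ] [ 0.004  0.001 -0.25 ]
[ 0.81  -0.331  0.   ] [ 0.     0.    -0.128]
```

Call:
play_rows(series=[[0.2,-0.11,0,0,0,-0.06],[0.42,-0.22,0,0,0,-0.12],[0.63,-0.33,0,0,0,-0.19],[0.83,-0.43,0,0,0,-0.25],[0.83,-0.43,0,0,0,-0.25]])

```text
time: 9.6
ee_pos: [0.5598, -0.0247, 0.4999]
eef_rot: [0.755, 0.656, -0.0, -0.002]
ft_force: [0.3, 0.9, -2.5]
width: 0.0236
grip_force: 30.0
```

Call:
play_rows(series=[[0.2,-0.08,0,0,0,-0.03],[0.42,-0.17,0,0,0,-0.06],[0.63,-0.25,0,0,0,-0.1],[0.81,-0.33,0,0,0,-0.13],[0.81,-0.33,0,0,0,-0.13]])

```text
time: 10.1
ee_pos: [0.5284, 0.1018, 0.4999]
eef_rot: [0.733, 0.68, -0.001, -0.001]
ft_force: [0.2, 1.1, -2.6]
width: 0.024
grip_force: 30.0
```

```bash
python3 - <<'E'
from h import *
o=np.array([.529,.0975]);yaw=-.083
chain([([*o,.50],yaw),([*o,.35],yaw)])
vision.camera("top");print(np.median(np.argwhere(spotter.regions_of("top","hatch")[0]["pixels"]),0))
T=Tw();im=vision.camera("wrist");np.save("T5.npy",T);cv2.imwrite("pics/w5.png",cv2.resize(im,(800,600),interpolation=cv2.INTER_CUBIC))
E
```

```text
[-0.028  0.006 -0.001] [-0.006 -0.     0.016]
[0. 0. 1.] [0. 0. 0.]
[211. 192.]
```

View pics/w5.png

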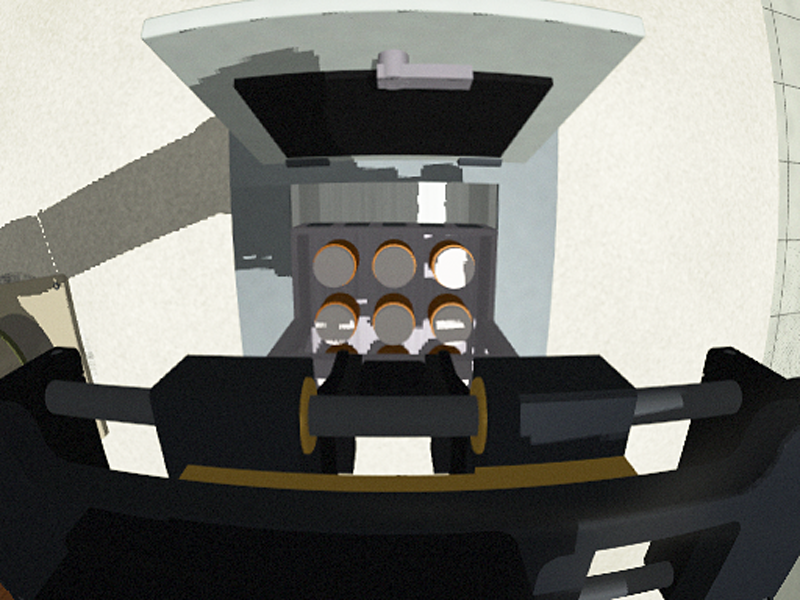

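The basket is centred over the opening, whose far corners are at (292,183) and (498,184). The tongue is at (425,75).

```bash
python3 - <<'E'
from h import *
T=np.load("T5.npy")
q=wback(T,np.array([[292,183],[498,184]])/1.5625,.15);print(fit([[-.075,.075],[.075,.075]],q))
E
```

```text
(array([0.53014595, 0.09593655]), np.float64(-0.08426339489468658), array([0.00163598, 0.00163598]))
```

Call:
play_rows(series=[[-0.03,0.01,0.1,0,0,0.02],[-0.03,0.01,0.3,0,0,0.02],[-0.03,0.01,0.5,0,0,0.02],[-0.03,0.01,0.7,0,0,0.02],[-0.03,0.01,0.9,0,0,0.02]])

```text
time: 10.75
ee_pos: [0.5306, 0.0908, 0.365]
eef_rot: [0.74, 0.673, -0.001, 0.0]
ft_force: [0.5, -0.4, -2.2]
width: 0.0236
grip_force: 30.0
```

Call:
play_rows(series=[[0,0,0.15,0,0,0],[0,0,0.28,0,0,0],[0,0,0.36,0,0,0],[0,0,0.42,0,0,0],[0,0,0.42,0,0,0]])

```text
time: 11.25
ee_pos: [0.5303, 0.092, 0.3027]
eef_rot: [0.739, 0.673, -0.001, -0.0]
ft_force: [-0.9, -0.1, -2.3]
width: 0.0238
grip_force: 30.0
```

```bash
python3 - <<'E'
from h import *
go([.529,.0965,.288],-.083);print(status.read_state()["ft_force"])
E
```

```text
shift [ 0.029 -0.012  0.098] turn [-0.003  0.003 -0.02 ] now [0.5303 0.092  0.3027] yaw -0.093 q7 -0.26 t 11.2
[-0.86878736 -0.14862112 -2.25620659]
```

Call:
play_rows(series=[[0.02,-0.01,0.03,0,0,0],[0.02,-0.01,0.06,0,0,0],[0.02,-0.01,0.08,0,0,0],[0.02,-0.01,0.095,0,0,0],[0.02,-0.01,0.095,0,0,0]])

```text
time: 11.75
ee_pos: [0.5292, 0.0956, 0.2891]
eef_rot: [0.739, 0.674, -0.001, 0.0]
ft_force: [0.2, -0.4, -1.8]
width: 0.0233
grip_force: 30.0
```

Call:
play_rows(series=[[0,0,0.01,0,0,0],[0,0,0.02,0,0,0]])

```text
time: 11.95
ee_pos: [0.5295, 0.0947, 0.2877]
eef_rot: [0.739, 0.673, -0.0, 0.0]
ft_force: [-12.3, -5.1, 27.3]
width: 0.0236
grip_force: 30.0
```

Call:
play_rows(series=[[0,0,-0.012,0,0,0],[0,0,-0.012,0,0,0]])

```text
time: 12.15
ee_pos: [0.5294, 0.0957, 0.2884]
eef_rot: [0.739, 0.674, -0.0, 0.0]
ft_force: [0.0, -0.2, -2.1]
width: 0.0238
grip_force: 30.0
```

Call:
play_rows(series=[[0,0,0,0,0,0],[0,0,0,0,0,0],[0,0,0,0,0,0],[0,0,0,0,0,0],[0,0,0,0,0,0]], fingers=0.3)

```text
time: 12.65
ee_pos: [0.5292, 0.0957, 0.288]
eef_rot: [0.739, 0.674, -0.0, 0.0]
ft_force: [-0.3, 0.3, -0.3]
width: 0.053
grip_force: 0.0
```

Call:
play_rows(series=[[0,0,0,0,0,0],[0,0,-0.2,0,0,0],[0,0,-0.5,0,0,0],[0,0,-0.8,0,0,0],[0,0,-1,0,0,0]])

```text
time: 13.15
ee_pos: [0.5294, 0.0955, 0.4414]
eef_rot: [0.739, 0.674, 0.001, 0.001]
ft_force: [0.9, 0.0, -0.7]
width: 0.0564
grip_force: 0.0
```

Call:
play_rows(series=[[0,0,-0.3,0,0,0],[0,0,-0.6,0,0,0],[0,0,-0.85,0,0,0],[0,0,-0.85,0,0,0]])

```text
time: 13.55
ee_pos: [0.5294, 0.0954, 0.5709]
eef_rot: [0.739, 0.674, 0.003, 0.002]
ft_force: [0.9, -0.3, -1.6]
width: 0.0567
grip_force: 0.0
```

```bash
python3 - <<'E'
from h import *
print(tool()[0]["ee_pos"])
T=Tw();np.save("T6.npy",T);im=vision.camera("wrist");cv2.imwrite("pics/w6.png",cv2.resize(im,(800,600),interpolation=cv2.INTER_CUBIC))
E
```

```text
[0.52940846 0.09538323 0.57087435]
```

View pics/w6.png

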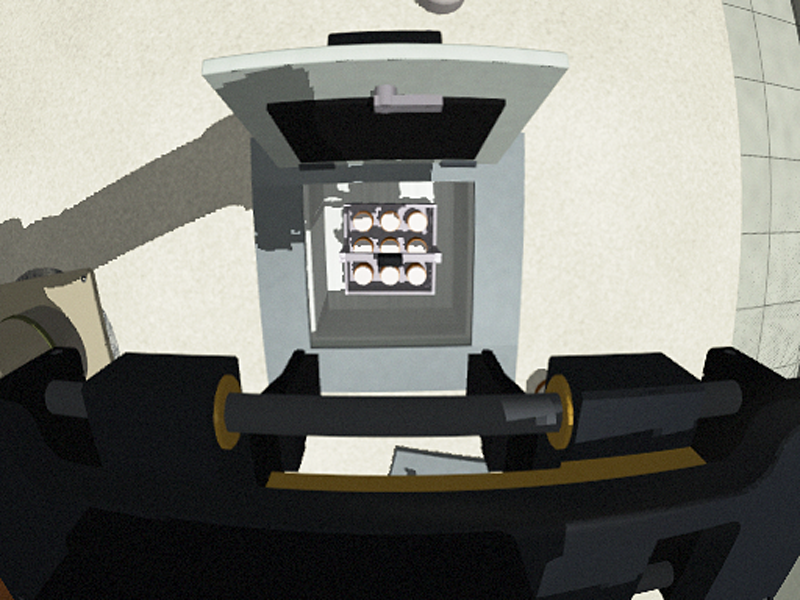

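The basket stands upright in the chamber at (390,250), and the open hatch has its free edge from (203,72) to (567,68).

```bash
python3 - <<'E'
from h import *
T=np.load("T6.npy")
q=wback(T,np.array([[302,183],[475,182],[470,346],[312,346]])/1.5625,.15);o,th,e=fit([[-.075,.075],[.075,.075],[.075,-.075],[-.075,-.075]],q);print(o,th,e)
o=np.array([.5295,.0965]);th=-.083
for a in np.arange(1.6,2.01,.05):
    z=.15+.18*np.sin(a);w=wback(T,np.array([[203,73],[567,68]])/1.5625,z)
    c,s=np.cos(th),np.sin(th);l=(w[:,:2]-o)@np.array([[c,-s],[s,c]]);print(round(a,2),l.round(3).tolist(),"pred y",round(.09-.18*np.cos(a),3))
def W(l,z): c,s=np.cos(th),np.sin(th);return [o[0]+c*l[0]-s*l[1],o[1]+s*l[0]+c*l[1],z]
chain([(W([-.02,.12],.585),th),(W([-.06,.24],.585),th),(W([-.06,.24],.46),th)])
E
```

```text
[0.52998241 0.09695916] -0.08420986426409605 [0.00054401 0.00144328 0.00146723 0.00286997]
1.6 [[-0.091, 0.133], [0.089, 0.133]] pred y 0.095
1.65 [[-0.091, 0.133], [0.089, 0.133]] pred y 0.104
1.7 [[-0.091, 0.133], [0.089, 0.134]] pred y 0.113
1.75 [[-0.092, 0.134], [0.09, 0.134]] pred y 0.122
1.8 [[-0.093, 0.134], [0.091, 0.135]] pred y 0.131
1.85 [[-0.094, 0.135], [0.092, 0.135]] pred y 0.14
1.9 [[-0.095, 0.136], [0.093, 0.136]] pred y 0.148
1.95 [[-0.096, 0.137], [0.094, 0.137]] pred y 0.157
2.0 [[-0.098, 0.138], [0.095, 0.138]] pred y 0.165
[ 0.805 -0.141 -0.113] [ 0.007 -0.002 -0.018]
[ 0.8   -0.267  0.   ] [0. 0. 0.]
[0.    0.    0.833] [ 0.  0. -0.]
```

Call:
play_rows(series=[[0.2,-0.04,-0.11,0,0,0],[0.4,-0.08,-0.11,0,0,0],[0.6,-0.11,-0.11,0,0,0],[0.8,-0.14,-0.11,0,0,-0.02],[0.8,-0.14,-0.11,0,0,-0.02]], fingers=-1)

```text
time: 14.1
ee_pos: [0.5185, 0.2222, 0.5796]
eef_rot: [0.733, 0.68, -0.002, -0.001]
ft_force: [0.9, -0.8, -0.8]
width: 0.0246
grip_force: 0.0
```

Call:
play_rows(series=[[0.25,-0.07,0,0,0,0],[0.5,-0.15,0,0,0,0],[0.8,-0.28,0,0,0,0],[0.8,-0.28,0,0,0,0]])

```text
time: 14.5
ee_pos: [0.4844, 0.3469, 0.5793]
eef_rot: [0.732, 0.681, -0.002, -0.001]
ft_force: [0.2, -0.5, -0.3]
width: 0.001
grip_force: 0.0
```

```bash
cat >> h.py <<'E'
o=np.array([.5295,.0965]);th=-.083
def W(l,z): c,s=np.cos(th),np.sin(th);return [o[0]+c*l[0]-s*l[1],o[1]+s*l[0]+c*l[1],z]
def L(): 
    s,p,q=tool();d=p[:2]-o;c,s_=np.cos(th),np.sin(th);print("local",round(c*d[0]+s_*d[1],4),round(-s_*d[0]+c*d[1],4),"tip z",round(p[2]-.182,4),"F",np.round(s["ft_force"],1),"w",s["width"],"t",s["time"])
E
python3 - <<'E'
from h import *
L();chain([(W([-.065,.24],.455),th),(W([-.065,.13],.455),th)])
E
```

```text
local -0.0657 0.2458 tip z 0.3973 F [ 0.2 -0.5 -0.3] w 0.0010483011948823804 t 14.5
[-0.038  0.008  0.829] [-0.009  0.002  0.021]
[-0.733  0.     0.   ] [0. 0. 0.]
```

Call:
play_rows(series=[[-0.04,0.01,0.28,0,0,0.02],[-0.04,0.01,0.56,0,0,0.02],[-0.04,0.01,0.83,0,0,0.02],[-0.04,0.01,0.83,0,0,0.02]])

```text
time: 14.9
ee_pos: [0.4875, 0.3331, 0.4511]
eef_rot: [0.739, 0.674, -0.006, -0.0]
ft_force: [-0.6, 0.2, -0.4]
width: 0.0002
grip_force: 0.0
```

Call:
play_rows(series=[[-0.2,0,0,0,0,0],[-0.4,0,0,0,0,0],[-0.5,0,0,0,0,0],[-0.6,0,0,0,0,0],[-0.7,0,0,0,0,0]])

```text
time: 15.4
ee_pos: [0.4786, 0.2302, 0.4592]
eef_rot: [0.738, 0.674, 0.001, -0.0]
ft_force: [-0.0, 4.1, 3.2]
width: 0.0009
grip_force: 2.2
```

Call:
play_rows(series=[[-0.09,0,0,0,0,0],[-0.17,0,0,0,0,0],[-0.17,0,0,0,0,0]])

```text
time: 15.7
ee_pos: [0.4764, 0.2026, 0.4578]
eef_rot: [0.74, 0.673, -0.001, 0.0]
ft_force: [0.7, 0.5, -0.8]
width: 0.0006
grip_force: 0.0
```

```bash
python3 - <<'E'
from h import *
L()
pts=[]
for a in (1.4,1.2,1.05,.9,.75,.6,.45,.3,.2,.1,.03):
    y=.09-.14*np.cos(a)+.01*np.sin(a)+.0095;z=.15+.14*np.sin(a)+.01*np.cos(a);pts.append((W([-.065,y],z+.182),th))
chain(pts)
im=vision.camera("scene");cv2.imwrite("pics/s7.png",cv2.resize(im[100:280,210:450],(800,600),interpolation=cv2.INTER_CUBIC))
E
```

```text
local -0.0617 0.1013 tip z 0.2758 F [ 0.7  0.5 -0.8] w 0.0006446080377814105 t 15.7
[-0.106 -0.021 -0.092] [-0.001  0.002 -0.021]
[-0.183  0.     0.037] [0. 0. 0.]
[-0.131  0.     0.051] [ 0.  0. -0.]
[-0.121  0.     0.07 ] [0. 0. 0.]
[-0.11  -0.     0.088] [ 0.  0. -0.]
[-0.095  0.     0.103] [0. 0. 0.]
[-0.079  0.     0.116] [ 0.  0. -0.]
[-0.061 -0.     0.126] [0. 0. 0.]
[-0.03   0.     0.089] [ 0.  0. -0.]
[-0.021 -0.     0.091] [0. 0. 0.]
[-0.009  0.     0.065] [ 0.  0. -0.]
```

View pics/s7.png

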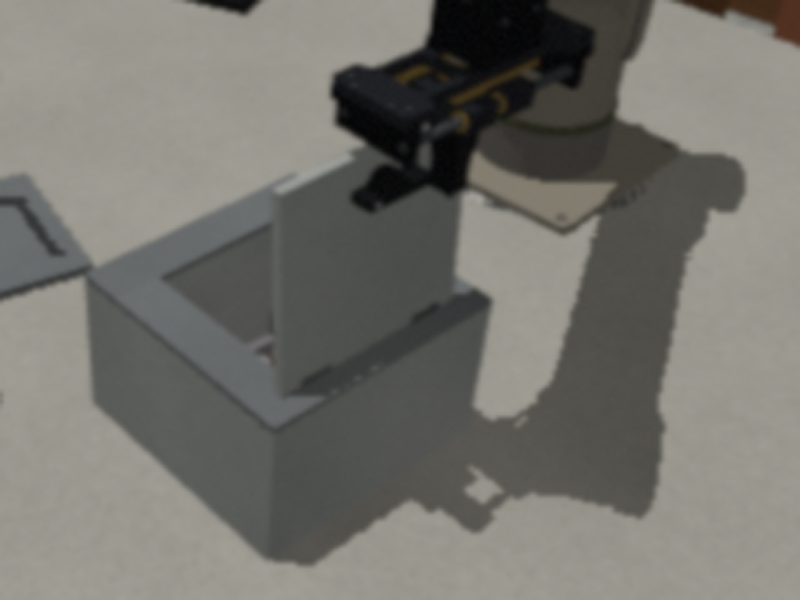

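The hatch is upright with the finger behind it at (450,170), away from the wing at (380,190). I'll continue over and down along the arc.

Call:
play_rows(series=[[-0.1,-0.02,-0.09,0,0,-0.02],[-0.29,-0.02,-0.06,0,0,-0.02],[-0.42,-0.02,0,0,0,-0.02],[-0.54,-0.02,0.065,0,0,-0.02],[-0.65,-0.02,0.155,0,0,-0.02]])

```text
time: 16.25
ee_pos: [0.4645, 0.1068, 0.4346]
eef_rot: [0.735, 0.678, -0.0, 0.0]
ft_force: [1.7, 1.0, 2.1]
width: 0.0004
grip_force: 1.3
```

Call:
play_rows(series=[[-0.095,0,0.1,0,0,0],[-0.17,0,0.22,0,0,0],[-0.23,0,0.34,0,0,0],[-0.26,0,0.43,0,0,0],[-0.26,0,0.43,0,0,0]])

```text
time: 16.75
ee_pos: [0.4606, 0.068, 0.3681]
eef_rot: [0.736, 0.677, -0.002, -0.0]
ft_force: [-0.4, 0.0, 0.0]
width: 0.0004
grip_force: 0.0
```

```bash
python3 - <<'E'
from h import *
L();chain([(W([-.062,-.04],.162+.182),th)])
E
```

```text
local -0.0663 -0.0341 tip z 0.1861 F [-0.4  0.   0. ] w 0.0004084177761995374 t 16.75
[-0.039  0.029  0.161] [-0.007  0.005  0.001]
```

Call:
play_rows(series=[[-0.02,0.01,0.06,0,0,0],[-0.03,0.01,0.11,0,0,0],[-0.04,0.01,0.15,0,0,0],[-0.04,0.01,0.17,0,0,0],[-0.04,0.01,0.17,0,0,0]])

```text
time: 17.25
ee_pos: [0.462, 0.0623, 0.3439]
eef_rot: [0.735, 0.678, -0.001, 0.0]
ft_force: [-0.9, 0.1, 0.3]
width: 0.0006
grip_force: 0.0
```

Call:
play_rows(series=[[0,0,0.007,0,0,0],[0,0,0.014,0,0,0]])

```text
time: 17.45
ee_pos: [0.4622, 0.0623, 0.3425]
eef_rot: [0.735, 0.678, -0.0, 0.0]
ft_force: [-5.5, -1.5, 15.4]
width: 0.0007
grip_force: 7.4
```

Call:
play_rows(series=[[0,0,0.008,0,0,0],[0,0,0.008,0,0,0]])

```text
time: 17.65
ee_pos: [0.4622, 0.0622, 0.3425]
eef_rot: [0.736, 0.677, -0.0, -0.0]
ft_force: [-8.2, -2.3, 17.8]
width: 0.0006
grip_force: 8.6
```

Call:
play_rows(series=[[0,0,-0.3,0,0,0],[0,0,-0.6,0,0,0],[0,0,-0.9,0,0,0],[0,0,-0.9,0,0,0]], fingers=0.6)

```text
time: 18.05
ee_pos: [0.463, 0.0622, 0.4819]
eef_rot: [0.736, 0.678, 0.004, 0.002]
ft_force: [0.3, 0.2, 0.4]
width: 0.0247
grip_force: 0.0
```

```bash
python3 - <<'E'
from h import *
L();chain([(W([-.03,-.1],.49),th+.5),(W([0,-.15],.49),th+1),(W([0,-.18],.49),th+1.5)])
T=Tw();np.save("T8.npy",T);im=vision.camera("top");cv2.imwrite("pics/t8.png",cv2.resize(im[160:290,170:343],(800,600),interpolation=cv2.INTER_CUBIC))
print([(np.round(d["point"],3).tolist(),round(d["conf"],2)) for d in spotter.boxes_of("top","wing_knob")][:2])
E
```

```text
local -0.0635 -0.0397 tip z 0.2999 F [0.3 0.2 0.4] w 0.024719235829288595 t 18.05
[-0.402  0.223 -0.054] [ 0.016 -0.003 -0.953]
[-0.388  0.016  0.   ] [ 0.     0.    -0.955]
[-0.108 -0.168  0.   ] [ 0.     0.    -0.955]
[([0.723, -0.278, 0.035], 0.72)]
```

```bash
python3 - <<'E'
from h import *
chain([(W([-.01,-.06],.49),th+.5),(W([.04,-.061],.49),th+1),(W([.08,-.061],.49),th+1.52)])
E
```

```text
[-0.137  0.361 -0.087] [ 0.003 -0.    -0.952]
[-0.166  0.289  0.   ] [ 0.     0.    -0.955]
[-0.224  0.144  0.   ] [ 0.     0.    -0.993]
```

Call:
play_rows(series=[[-0.04,0.09,-0.03,0,0,-0.25],[-0.07,0.18,-0.06,0,0,-0.5],[-0.1,0.27,-0.09,0,0,-0.75],[-0.14,0.36,-0.09,0,0,-0.95],[-0.14,0.36,-0.09,0,0,-0.95]])

```text
time: 18.65
ee_pos: [0.515, 0.0363, 0.4879]
eef_rot: [0.546, 0.838, -0.002, -0.0]
ft_force: [-0.3, -0.2, -0.4]
width: 0.0676
grip_force: 0.0
```

Call:
play_rows(series=[[-0.04,0.07,0,0,0,-0.25],[-0.08,0.15,0,0,0,-0.5],[-0.13,0.22,0,0,0,-0.75],[-0.17,0.29,0,0,0,-0.95],[-0.17,0.29,0,0,0,-0.95]])

```text
time: 19.15
ee_pos: [0.5647, 0.0316, 0.4881]
eef_rot: [0.324, 0.946, -0.001, -0.001]
ft_force: [0.0, -1.3, -0.8]
width: 0.0697
grip_force: 0.0
```

Call:
play_rows(series=[[-0.06,0.04,0,0,0,-0.25],[-0.12,0.08,0,0,0,-0.5],[-0.18,0.11,0,0,0,-0.75],[-0.22,0.14,0,0,0,-0.99],[-0.22,0.14,0,0,0,-0.99]])

```text
time: 19.65
ee_pos: [0.6032, 0.028, 0.4886]
eef_rot: [0.071, 0.997, -0.001, -0.001]
ft_force: [-1.1, -0.2, -0.3]
width: 0.0697
grip_force: 0.0
```

```bash
python3 - <<'E'
from h import *
L();T=Tw();np.save("T9.npy",T);im=vision.camera("wrist");cv2.imwrite("pics/w9f.png",im);cv2.imwrite("pics/w9.png",cv2.resize(im,(800,600),interpolation=cv2.INTER_CUBIC))
print([(np.round(d["point"],3).tolist(),round(d["conf"],2)) for d in spotter.boxes_of("wrist","wing_knob")][:2], "pred",W([0,-.061],.184))
for d in spotter.regions_of("wrist","wing_knob")[:1]:
    m=d["pixels"];ys,xs=np.nonzero(m);rr=cv2.minAreaRect(np.c_[xs,ys].astype(np.float32));b=cv2.boxPoints(rr);print(d["conf"],m.sum(),rr)
    w=wback(T,b,.184);print(w.round(4))
chain([])
E
```

```text
local 0.0791 -0.0621 tip z 0.3066 F [-1.1 -0.2 -0.3] w 0.06972897327080547 t 19.65
[([0.524, 0.031, 0.183], 0.56)] pred [np.float64(0.524442811165816), np.float64(0.035709993904463166), 0.184]
0.83 998 ((246.77903747558594, 110.80111694335938), (28.055505752563477, 61.96145248413086), 15.422160148620605)
[[0.5467 0.0117 0.184 ]
 [0.4923 0.0354 0.184 ]
 [0.503  0.0596 0.184 ]
 [0.5576 0.0362 0.184 ]]
```

View pics/w9.png

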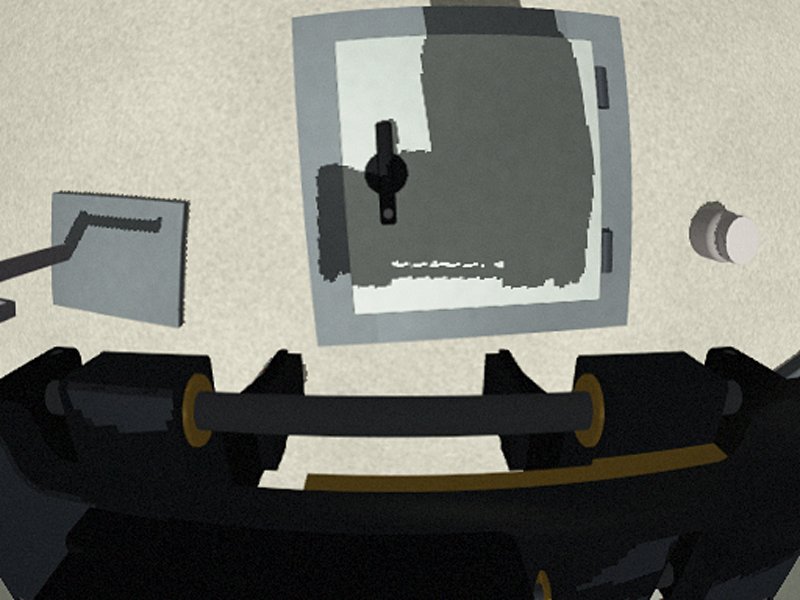

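The hatch is shut, with the wing lying from (384,122) to its dot end at (389,222).

```bash
python3 - <<'E'
from h import *
T=np.load("T9.npy");w=wback(T,np.array([[384,122],[389,222]])/1.5625,.184);d=w[1]-w[0];a=np.arctan2(d[1],d[0]);c=w.mean(0)
print(w,np.hypot(*d[:2]),"wing yaw",a,"latch",th-a,"ctr",c,"pred",W([0,-.061],.184))
m=(c[:2]+np.array(W([0,-.061],0)[:2]))/2
chain([([*m,.44],a+np.pi/2),([*m,.348],a+np.pi/2)])
E
```

```text
[[0.49374822 0.03925193 0.184     ]
 [0.55496531 0.03353877 0.184     ]] 0.061483107151531505 wing yaw -0.0930565447619912 latch 0.010056544761991193 ctr [0.52435676 0.03639535 0.184     ] pred [np.float64(0.524442811165816), np.float64(0.035709993904463166), 0.184]
[ 0.524 -0.021  0.329] [-0.001 -0.002 -0.099]
[0.    0.    0.613] [0. 0. 0.]
```

Call:
play_rows(series=[[0.2,-0.01,0.15,0,0,-0.1],[0.4,-0.02,0.33,0,0,-0.1],[0.52,-0.02,0.33,0,0,-0.1],[0.52,-0.02,0.33,0,0,-0.1],[0.52,-0.02,0.33,0,0,-0.1]])

```text
time: 20.3
ee_pos: [0.5253, 0.0357, 0.4406]
eef_rot: [0.045, 0.999, 0.0, 0.0]
ft_force: [0.5, 0.5, -0.2]
width: 0.0694
grip_force: 0.0
```

```bash
python3 - <<'E'
from h import *
L();chain([([.5244,.036,.348],-.093+np.pi/2)])
E
```

```text
local 0.0009 -0.061 tip z 0.2586 F [ 0.5  0.5 -0.2] w 0.0693616235640757 t 20.3
[0.007 0.001 0.617] [0.001 0.001 0.007]
```

Call:
play_rows(series=[[0,0,0.18,0,0,0],[0,0,0.36,0,0,0],[0,0,0.5,0,0,0],[0,0,0.61,0,0,0],[0,0,0.61,0,0,0]])

```text
time: 20.8
ee_pos: [0.5256, 0.0354, 0.3467]
eef_rot: [0.045, 0.999, -0.001, -0.002]
ft_force: [-0.6, -0.3, 0.5]
width: 0.0698
grip_force: 0.0
```

Call:
play_rows(series=[[0,0,0,0,0,0],[0,0,0,0,0,0],[0,0,0,0,0,0],[0,0,0,0,0,0],[0,0,0,0,0,0]], fingers=-1, squeeze=25)

```text
time: 21.3
ee_pos: [0.5257, 0.0355, 0.3489]
eef_rot: [0.044, 0.999, -0.0, 0.0]
ft_force: [-0.7, 0.0, 0.0]
width: 0.0371
grip_force: 0.0
```

Call:
play_rows(series=[[0,0,0,0,0,0],[0,0,0,0,0,0],[0,0,0,0,0,0],[0,0,0,0,0,0],[0,0,0,0,0,0]])

```text
time: 21.8
ee_pos: [0.5257, 0.0346, 0.3487]
eef_rot: [0.044, 0.999, -0.001, -0.0]
ft_force: [-1.2, -5.6, 2.5]
width: 0.0263
grip_force: 25.0
```

The opening stopped at 26 mm, so the fingers are probably on the hub. I'll reopen, raise the tool and regrip on the wing.

Call:
play_rows(series=[[0,0,0,0,0,0],[0,0,0,0,0,0],[0,0,0,0,0,0],[-0.0,0,-0.05,0,0,0],[0,0,-0.05,0,0,0]], fingers=0)

```text
time: 22.3
ee_pos: [0.526, 0.0358, 0.3571]
eef_rot: [0.043, 0.999, -0.0, 0.0]
ft_force: [-0.4, -0.2, 0.0]
width: 0.0432
grip_force: 0.0
```

Call:
play_rows(series=[[0,0,0,0,0,0],[0,0,0,0,0,0],[0,0,0,0,0,0],[0,0,0,0,0,0],[0,0,0,0,0,0]], fingers=-1)

```text
time: 22.8
ee_pos: [0.5256, 0.0354, 0.3559]
eef_rot: [0.044, 0.999, -0.001, -0.0]
ft_force: [-0.9, -9.8, 2.4]
width: 0.0114
grip_force: 5.7
```

Call:
play_rows(series=[[0,0,0,0,0,0],[0,0,0,0,0,0],[0,0,0,0,0,0]])

```text
time: 23.1
ee_pos: [0.5256, 0.0347, 0.356]
eef_rot: [0.044, 0.999, -0.001, -0.0]
ft_force: [-0.7, -5.7, 1.0]
width: 0.0095
grip_force: 25.0
```

Call:
play_rows(series=[[0,0,0,0,0,0.2],[0,0,0,0,0,0.4],[0,0,0,0,0,0.6],[0,0,0,0,0,0.8],[0,0,0,0,0,1]])

```text
time: 23.6
ee_pos: [0.5255, 0.0344, 0.356]
eef_rot: [0.303, 0.953, -0.001, -0.0]
ft_force: [-1.8, -7.1, 1.9]
width: 0.0094
grip_force: 25.0
```

Call:
play_rows(series=[[0,0,0,0,0,0.2],[0,0,0,0,0,0.4],[0,0,0,0,0,0.6],[0,0,0,0,0,0.8],[0,0,0,0,0,0.9]])

```text
time: 24.1
ee_pos: [0.5254, 0.0341, 0.356]
eef_rot: [0.517, 0.856, -0.002, -0.0]
ft_force: [-4.1, -8.9, 2.9]
width: 0.0099
grip_force: 25.0
```

```bash
python3 - <<'E'
from h import *
L();print(tool()[0]["torque"]);chain([([.5245,.035,.356],th+np.pi/2-1.5)])
E
```

```text
local 0.001 -0.0625 tip z 0.174 F [-4.1 -8.9  2.9] w 0.009896838694817514 t 24.1
[-1.78856332  0.838167    0.03296541]
[ 0.008 -0.002 -0.   ] [-0.005  0.004  0.947]
```

Call:
play_rows(series=[[0,0,0,0,0,0.2],[0,0,0,0,0,0.4],[0,0,0,0,0,0.6],[0,0,0,0,0,0.8],[0,0,0,0,0,0.92]])

```text
time: 24.6
ee_pos: [0.5251, 0.034, 0.356]
eef_rot: [0.707, 0.708, -0.002, -0.0]
ft_force: [-6.5, -8.8, 5.0]
width: 0.01
grip_force: 25.0
```

Call:
play_rows(series=[[0,0,0,0,0,0.03],[0,0,0,0,0,0.06],[0,0,0,0,0,0.06]])

```text
time: 24.9
ee_pos: [0.5251, 0.034, 0.3559]
eef_rot: [0.716, 0.698, -0.002, -0.0]
ft_force: [-5.6, -8.2, 5.2]
width: 0.01
grip_force: 25.1
```

```bash
python3 - <<'E'
from h import *
L();print(tool()[0]["torque"]);chain([([.5245,.035,.356],th+np.pi/2-1.5)])
E
```

```text
local 0.0008 -0.0626 tip z 0.1739 F [-5.6 -8.2  5.2] w 0.010044573376800349 t 24.9
[-2.00851375  1.4346548   0.20309394]
[ 0.006 -0.004 -0.001] [-0.005  0.005 -0.026]
```

Call:
play_rows(series=[[0,0,0,0,0,0],[0,0,0,0,0,0],[0,0,0,0,0,0],[0,0,0,0,0,0],[0,0,0,0,0,0]], fingers=0.3)

```text
time: 25.4
ee_pos: [0.5257, 0.0358, 0.356]
eef_rot: [0.716, 0.699, -0.0, 0.0]
ft_force: [-0.1, 0.2, -0.3]
width: 0.0418
grip_force: 0.0
```

Call:
play_rows(series=[[0,0,-0.2,0,0,0],[0,0,-0.4,0,0,0],[0,0,-0.7,0,0,0],[0,0,-1,0,0,0],[0,0,-1,0,0,0]])

```text
time: 25.9
ee_pos: [0.5263, 0.0352, 0.5119]
eef_rot: [0.716, 0.698, 0.004, 0.002]
ft_force: [-0.2, -0.5, -0.5]
width: 0.0564
grip_force: 0.0
```

Call:
play_rows(series=[[-0.3,0,0,0,0,0],[-0.6,0,0,0,0,0],[-0.7,0,0,0,0,0],[-0.7,0,0,0,0,0],[-0.7,0,0,0,0,0]])

```text
time: 26.4
ee_pos: [0.5233, -0.0687, 0.5059]
eef_rot: [0.716, 0.699, -0.0, -0.0]
ft_force: [0.9, 1.0, -0.4]
width: 0.0562
grip_force: 0.0
```

```bash
python3 - <<'E'
from h import *
L();T=Tw();im=vision.camera("wrist");cv2.imwrite("pics/w10.png",cv2.resize(im,(800,600),interpolation=cv2.INTER_CUBIC))
for d in spotter.regions_of("wrist","wing_knob")[:1]:
    ys,xs=np.nonzero(d["pixels"]);w=wback(T,np.c_[xs,ys],.184)[:,:2];w-=w.mean(0);u,s,v=np.linalg.svd(w,full_matrices=False)
    a=np.arctan2(v[0][1],v[0][0]);print(d["conf"],len(xs),s,"latch mod pi",(th-a)%np.pi)
E
```

```text
local 0.0075 -0.1652 tip z 0.3239 F [ 0.9  1.  -0.4] w 0.05622933472652269 t 26.4
0.71 876 [0.45394585 0.15786671] latch mod pi 1.4832339742147498
```

```bash
python3 -c "
from bench import job; print(job.close_job())"
```

```text
the job is handed in; nothing more can be done
None
```

I handed the job in at about 26 s of the 72 s allowed: basket released upright in the chamber, hatch shut, knob turned to its stop (about 1.48 rad measured from the wrist camera), gripper clear; the hand-in returned no verdict.

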